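Chuck a turned knob by the slim scroll ring

ROBOT

A 6-joint arm with a two-finger parallel gripper is mounted at the origin on the work surface; the furniture and walls round the work are solid. World frame = base frame: x ahead of the robot, y to its left, z up, the work surface at z = 0. Lengths are in m, angles in rad, forces in N, time in s.
With the tool pointing down it reaches from about 0.35 to 0.85 m from the base axis. Payload 8.1 kg.
Tool frame: the origin (TCP) lies between the finger pads; the fingertips stand 11 mm ahead of it and the grasp point (between the pads) lies 8 mm behind it (robot.tips_ahead is the distance from the TCP to the fingertips, in m); z points along the fingers, y is the line along which they close (so a half turn about z gives the same grasp; the last joint's range is limited). The gripper opens to 93 mm and grips with 3 to 60 N. Pads are 15 mm wide; open, the fingers measure 128 mm over their backs; the gripper's body (75 mm by 188 mm) begins 65 mm behind the grasp point.
Start: joints at [-1.203, 0.13, 1.488, -0, 1.523, -0.085], TCP at [0.263, -0.54, 0.23] pointing down, gripper open.
Joint ranges: [-2.96, 2.96], [-0.89, 2.26], [0.02, 2.5], [-1.34, 4.48], [0, 2.73], [-2.66, 2.66]. Speed limits (rad/s): [2.39, 2.39, 2.79, 3.14, 3.14, 3.14].

INTERFACE

Orientations are given as a rotation vector (axis times angle).
In Python, from plant import robot gives the robot as it stands. The module is installed in compiled form; this text tells all that it offers.
- The arm moves only by the tool move_arm, never from a script. Its argument "deltas" is one flat list of numbers, 7 for each row, row after row: the shift along the tool's x, y, z in m, then the turn, a rotation vector about the tool's x, y, z in rad, then the opening, from 0 (shut) to 1 (fully open). A call has 1 to 12 rows; each row is the pose to reach, as a shift and turn from the pose commanded when the call began, along the tool's axes at that moment; what a row does not reach only later rows make up. A row lasts 1/8 s, in which the tool goes at most 62.5 mm and 10.7 degrees, less where a joint would pass 70% of its speed; a pose out of reach is approached as far as the arm can. A call with a gripper value outside its range is refused whole. The fingers move at their own pace and stop on an object; "squeeze" is the grip in N (left out, the last holds). Time passes only in rows, so rows that repeat a pose let the fingers close. It gives the time, the measured TCP pose, the force, the opening and the grip force at its end, in the units of the state.
- robot.read_state(): the state, without advancing time (a new reading comes with each control period).
- robot.read_camera(name): name is "scene" or "top" or "wrist"; returns (picture, depth): 480x640x3 uint8, red, green, blue; 480x640 float32, m along the optical axis (not along the pixel's ray), 0 where there is no reading.
- robot.camera_model(name): a dict with "K" (3x3 intrinsics, pixels), "k1" (the pictures are not rectified: a ray, as slopes to the right and down, at radius r is drawn at 1 + k1 r^2 times it, then the intrinsics apply), "R" (3x3) and "t" (3): a world point X has camera coordinates R X + t; the wrist camera has in their place "tool_from_camera" (4x4, takes a point from camera to tool coordinates, whose origin is the TCP and whose axes are the flange's). Camera axes: x right, y down, z forward; pixel columns grow to the right and rows downward; lengths in m; the calibration is good to about 2 mm. A picture is of the moment at which its call begins: read the wrist's pose just before it. camera_model takes no time and is no camera call.
- robot.close_job(): hands the job in; it is judged then, once.
Trained networks look in the newest picture that a camera, given by its name, has taken for a name from the list of things; names that differ only in an ending like _2 or _b are one class to them, and where a whole thing is asked for, a point or a joint stands for the part that bears it (a point fixed in the world has none). Each returns a list of dicts, best first, with "confidence" (0 to 1); they miss things now and then, are a little off and sometimes report something else, mostly with a low value. They report only what shows in the picture. A call takes as long as a camera call. They do not tell look-alikes from the thing itself.
- robot.recognise(camera, label): "uv" ([column, row] in pixels, amid what is visible of it).
The state is a dict: "t": time; "q": joint angles; "dq": joint speeds; "joint_torque": joint torques, N m; "tool_pos": TCP position; "orientation": TCP orientation; "force": force on the tool from outside, world axes, zero at the start; "wrist_torque": the same for the moment, N m; "opening": finger opening in m; "gripper_force": force on a finger pad.
Only numpy, scipy, OpenCV 4.12 (cv2) and the standard library are available. Lean on these libraries where they do the work, as an engineer would, in place of code of your own. Each camera call takes 0.05 s, during which the arm holds its last target. There are 200 camera calls.

TASK

Stand the wooden knob blank with its spigot down in the open jaws of the little bench chuck, then turn the slim knurled ring clockwise until all four jaws grip the spigot firmly, about 15 N each, without crushing the wood (30 N on any jaw bruises it). Turn only that ring: keep the fingers off the plain fixed rings directly above and below it, and leave the other things on the bench where they are.

Things in the scene. Friction and masses are not known exactly. Their poses are not given: they have to be found in the camera images.
- knob: Turned knob blank of brown wood, 0.05 to 0.1 kg, shaped like a mushroom. Origin at the centre of the spigot's end face; z up along its axis. Spigot 26 mm diameter from z = 0 to 13 mm, then a flat shoulder and a head of 44 mm diameter: straight side from z = 13 to 24 mm, rounded above, top at 31 mm. It starts standing on its spigot on the table.
- chuck: Steel four-jaw wood-turner's chuck, axis upright, on a stand with a 110 mm square plywood foot. Origin: centre of the foot's underside, on the table; z is the chuck's axis. Heights above the table: fixed back ring (66 mm diameter) 35 to 53 mm; slim knurled ring (60 mm diameter) 54 to 66; fixed front ring (55 mm diameter) 67 to 75; jaws 75 to 83.
- ring_mid (a point): Centre of the slim knurled ring (60 mm diameter, 12 mm tall), on the chuck's axis, 60 mm above the table. Clockwise from above closes all jaws alike, 3 mm per radian, 0.7 to 1.7 rad to first touch. Turning it free takes 0.3 N m (friction, either way when at rest); in the bite, 0.012 N m more per newton on each jaw; a jaw gains about 80 N per radian. It stays where it is left.
- seat (a point): Point on the chuck's axis at the height of the jaws' top faces (83 mm above the table); the knob's shoulder rests there, so that the origin of a seated knob is 13 mm below it and its head stands 18 mm above it.
- back_ring: Fixed plain steel ring below the knurled ring, 66 mm diameter, top face at 53 mm above the table. Origin as chuck. Not to be touched.
- front_ring: Fixed plain steel ring above the knurled ring, 55 mm diameter, 38 mm bore, 8 mm tall, top face at 75 mm above the table. Origin at the centre of its underside. Not to be touched.
- pencil: Carpenter pencil, 181 mm long, 8 mm thick, lying on the bench; leave it.
- wax_tin: Round tin, 72 mm diameter, 34 mm high; leave it.
- sanding_block: Cork sanding block, 64 x 112 x 32 mm; leave it.
- offcut: Wooden block, 64 mm cube; leave it.
- jaw_1: Jaw 1 of the chuck, on its +x side: steel block 19 mm wide, 10 mm long radially, 8 mm tall, sliding on a short guide. The pose given is that of the fixed guide's outer end (27.5 mm from the axis, 75 mm above the table, x outward); it does not show how far the jaw is in. The inner face starts 15 to 18 mm from the axis.
- jaw_2: Jaw 2 of the chuck, on its +y side: steel block 19 mm wide, 10 mm long radially, 8 mm tall, sliding on a short guide. The pose given is that of the fixed guide's outer end (27.5 mm from the axis, 75 mm above the table, x outward); it does not show how far the jaw is in. The inner face starts 15 to 18 mm from the axis.
- jaw_3: Jaw 3 of the chuck, on its -x side: steel block 19 mm wide, 10 mm long radially, 8 mm tall, sliding on a short guide. The pose given is that of the fixed guide's outer end (27.5 mm from the axis, 75 mm above the table, x outward); it does not show how far the jaw is in. The inner face starts 15 to 18 mm from the axis.
- jaw_4: Jaw 4 of the chuck, on its -y side: steel block 19 mm wide, 10 mm long radially, 8 mm tall, sliding on a short guide. The pose given is that of the fixed guide's outer end (27.5 mm from the axis, 75 mm above the table, x outward); it does not show how far the jaw is in. The inner face starts 15 to 18 mm from the axis.
Not all that is in view belongs to the job. Of the things shaped like the knob, the brown one is meant. Of the things shaped like the chuck, the steel one is meant.

How it is judged:
On the way, in this order (a step that is already met when the one before it is completed fails the run):
1. the knob stands with its shoulder on the open jaws, let go (horizontal distance between knob and seat below 0.008 m and z of knob in the frame of seat between -0.016 and -0.011 m and angle between knob's own z axis and vertical below 0.09 rad and contact force between the fingers and knob below 0.2 N and not (contact force between each of jaw_1, jaw_2, jaw_3, jaw_4 and knob above 8 N)), for 0.2 s.
2. all four jaws grip the spigot with more than 8 N (horizontal distance between knob and seat below 0.008 m and z of knob in the frame of seat between -0.016 and -0.011 m and angle between knob's own z axis and vertical below 0.09 rad and contact force between each of jaw_1, jaw_2, jaw_3, jaw_4 and knob above 8 N), for 0.2 s.
At the end, for the whole second after the job is handed in: The knob is upright (within 5 degrees) and at rest in the chuck, shoulder on the jaws (origin 11 to 16 mm below the jaw tops), within 3 mm of the chuck's axis, let go, with each of the four jaws pressing on it with more than 8 N (and never more than 30 N) (all of step 2 and contact force between the fingers and knob below 0.2 N and horizontal distance between knob and seat below 0.003 m and linear speed of knob below 0.01 m/s); the robot touches nothing.
It fails at once if a jaw presses on the wood with more than 30 N (contact force between any of jaw_1, jaw_2, jaw_3, jaw_4 and knob above 30 N).
It fails at once if the fingers press on a fixed ring of the chuck with more than 4 N (contact force between the fingers and back_ring above 4 N or contact force between the fingers and front_ring above 4 N).
It fails at once if a bystander is moved by more than 20 mm (distance of any of pencil, wax_tin, sanding_block, offcut from where it was at the start of the episode above 0.02 m).
It also fails if it takes over 72 s, if anything falls off the work surface, if the arm or the gripper's body presses on something with over 40 N, if the wrist force passes 120 N, or if a joint passes its speed limit or range.

## Working session

There is one attempt and no reset: what is moved stays moved. The work goes in short steps, Python scripts to look and compute and a tool call to move; the robot and the scene stay as the last step left them, time stands still between calls to the robot, and variables do not carry over. Pictures are saved under pics/ and viewed, at most 10 in all, crops included, and the job is handed in when it is done.

Besides the shell and the picture viewer there is one more tool, called by a JSON object that holds its "api" and its "payload". move_arm: Moves the arm, as the interface text tells. Its arguments: {"type":"object","properties":{"deltas":{"type":"array","items":{"type":"number"}},"squeeze":{"type":"number"}},"required":["deltas"]}

```bash
mkdir -p pics
cat > h.py <<'E'
import numpy as np, cv2
from scipy.spatial.transform import Rotation as Ro
from plant import robot
def model(n,s=None):
    m=robot.camera_model(n)
    if 'R' in m: R=np.array(m['R']);t=np.array(m['t']);Rw=R.T;o=-R.T@t
    else:
        T=np.array(m['tool_from_camera']);A=Ro.from_rotvec(s['orientation']).as_matrix()
        Rw=A@T[:3,:3];o=A@T[:3,3]+np.array(s['tool_pos'])
    return np.array(m['K']),m['k1'],Rw,o
def ray(mod,u,v):
    K,k1,Rw,o=mod
    d=np.array([(u-K[0,2])/K[0,0],(v-K[1,2])/K[1,1]]);x=d.copy()
    for _ in range(20): x=d/(1+k1*(x@x))
    return Rw@np.r_[x,1],o
def at_z(mod,u,v,z):
    d,o=ray(mod,u,v);return o+d*(z-o[2])/d[2]
def at_d(mod,u,v,dep):
    d,o=ray(mod,u,v);return o+d*dep
def cloud(mod,dep):
    K,k1,Rw,o=mod
    v,u=np.mgrid[:480,:640];d=np.stack([(u-K[0,2])/K[0,0],(v-K[1,2])/K[1,1]],-1);x=d.copy()
    for _ in range(20): x=d/(1+k1*(x**2).sum(-1,keepdims=True))
    return (np.concatenate([x,np.ones(x.shape[:2]+(1,))],-1)*dep[...,None])@Rw.T+o
def proj(mod,X):
    K,k1,Rw,o=mod
    c=Rw.T@(np.asarray(X)-o);x=c[:2]/c[2];x=x*(1+k1*(x@x));return K[:2,:2]@x+K[:2,2]
def save(n,im): cv2.imwrite('pics/'+n+'.png',cv2.cvtColor(im,cv2.COLOR_RGB2BGR))
E
python3 - <<'E'
from h import *
s=robot.read_state();print(s, robot.tips_ahead)
im,d=robot.read_camera('top');save('top',im);m=model('top');np.save('topd.npy',d)
for l in ['knob','chuck','pencil','wax_tin','sanding_block','offcut']:
    for r in robot.recognise('top',l):
        u,v=r['uv'];dd=d[int(v),int(u)];print(l,np.round([u,v],0),round(r['confidence'],2),at_d(m,u,v,dd).round(3),im[int(v),int(u)])
E
```

```text
{'t': 0.0, 'q': array([-1.20337185e+00,  1.31162067e-01,  1.48926668e+00, -4.85953347e-07,
        1.52299931e+00, -8.54218482e-02]), 'dq': array([-0.00226887,  0.00041253, -0.00040069,  0.00169883, -0.00064987,
       -0.00030335]), 'joint_torque': array([-1.89327569e-03, -5.59835172e+01, -4.91766858e+01,  7.66878971e-02,
        3.50643753e-02, -1.63457521e-04]), 'tool_pos': array([ 0.26232718, -0.53900745,  0.22859381]), 'orientation': array([-3.05963462e+00, -7.04859001e-01,  4.05687957e-04]), 'force': array([ 0.45533447,  0.30797295, -0.59780589]), 'wrist_torque': array([ 0.02627843,  0.05008177, -0.02611543]), 'gripper_force': 0.0, 'opening': 0.09276326789161493} 0.011
knob [431. 247.] 0.86 [ 0.533 -0.22   0.034] [94 63 39]
knob [438. 282.] 0.56 [ 0.451 -0.236  0.034] [ 37 103 103]
chuck [265. 241.] 0.84 [0.533 0.169 0.069] [54 55 55]
chuck [225. 336.] 0.73 [0.313 0.252 0.069] [46 49 50]
pencil [348. 240.] 0.53 [ 0.55  -0.024  0.002] [112 106  98]
pencil [440. 175.] 0.22 [ 0.702 -0.235  0.062] [105  93  76]
wax_tin [229. 174.] 0.92 [0.695 0.265 0.035] [98 85 52]
sanding_block [184. 264.] 0.98 [0.477 0.363 0.032] [79 64 47]
offcut [441. 176.] 0.71 [ 0.699 -0.236  0.065] [103  91  74]
offcut [230. 177.] 0.49 [0.687 0.261 0.038] [113 100  59]
offcut [263. 240.] 0.45 [0.535 0.173 0.07 ] [51 52 52]
```

View pics/top.png

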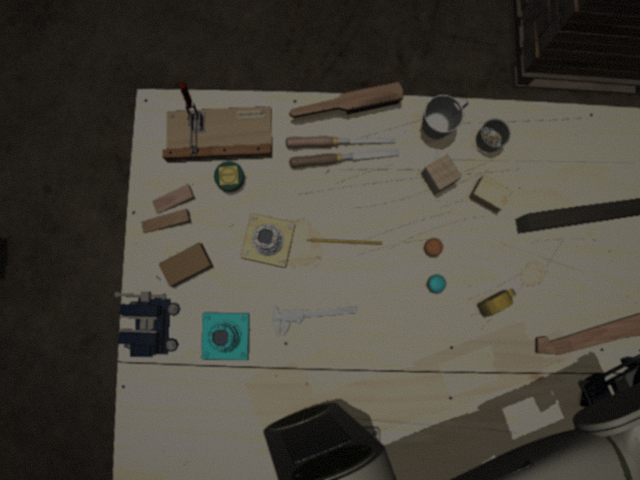

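Run:
```python
from h import *
im=cv2.cvtColor(cv2.imread('pics/top.png'),cv2.COLOR_BGR2RGB);d=np.load('topd.npy');m=model('top');P=cloud(m,d)
def sel(c,r,z0,z1):
    q=P.reshape(-1,3);k=(np.hypot(q[:,0]-c[0],q[:,1]-c[1])<r)&(q[:,2]>z0)&(q[:,2]<z1);return q[k]
k=sel((.53,-.22),.05,.012,.06);c,r=cv2.minEnclosingCircle(k[:,:2].astype(np.float32));print('knob',c,r,k.mean(0),k[:,2].max())
f=sel((.533,.169),.12,.004,.03);R=cv2.minAreaRect(f[:,:2].astype(np.float32));print('foot',R,f[:,2].mean())
j=sel((.533,.169),.06,.06,.1);print('top',cv2.minEnclosingCircle(j[:,:2].astype(np.float32)),j.mean(0),j[:,2].max())
t=sel((.6,0),.3,-.02,.004);print('table',np.median(t[:,2]))
a=cv2.resize(im[225:300,400:475],(400,400),interpolation=3);b=cv2.resize(im[205:280,230:305],(400,400),interpolation=3)
save('crop',np.clip(np.hstack([a,b]).astype(float)*1.8,0,255).astype(np.uint8))
```

```text
knob (0.5362444519996643, -0.2266218215227127) 0.02211376652121544 [ 0.53528579 -0.22511581  0.02979898] 0.03902102527059692
foot ((0.5349410772323608, 0.1694660484790802), (0.23251678049564362, 0.23203369975090027), 23.57819175720215) 0.012347119156572975
top ((0.5420365929603577, 0.16885386407375336), 0.030782563611865044) [0.54123822 0.16760637 0.07415091] 0.08996568268588101
table 0.0007030395350771101
```

View pics/crop.png

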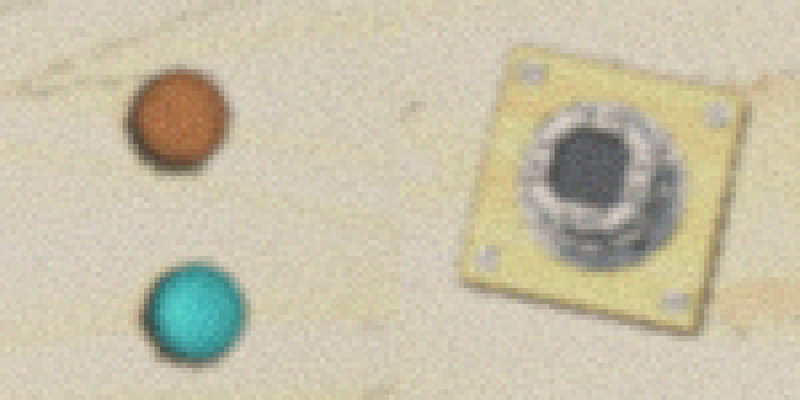

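{"api": "move_arm", "payload": {"deltas": [0.03,-0.014,0,0,0,-0.18,1,0.07,-0.03,0,0,0,-0.36,1,0.11,-0.047,0,0,0,-0.54,1,0.15,-0.064,0,0,0,-0.72,1,0.19,-0.08,0,0,0,-0.9,1,0.23,-0.097,0,0,0,-1.08,1,0.27,-0.114,0,0,0,-1.26,1,0.31,-0.13,0,0,0,-1.44,1,0.34,-0.144,0,0,0,-1.62,1,0.365,-0.155,0,0,0,-1.8,1,0.383,-0.162,0.02,0,0,-2.0,1,0.383,-0.162,0.03,0,0,-2.18,1]}}

```text
t: 1.85
tool_pos: [0.5365, -0.2248, 0.1985]
orientation: [-0.786, -3.041, -0.001]
force: [0.4, -0.7, -0.2]
opening: 0.0929
gripper_force: 0.0
```

Run:
```python
from h import *
s=robot.read_state();im,d=robot.read_camera('wrist');save('w1',im);m=model('wrist',s)
print(s['t'],s['tool_pos'],s['orientation'],s['q'],m[3])
for r in robot.recognise('wrist','knob'):
    u,v=r['uv'];print(r,at_z(m,u,v,.025),im[int(v),int(u)],d[int(v),int(u)])
P=cloud(m,d).reshape(-1,3);k=P[(np.hypot(P[:,0]-.535,P[:,1]+.226)<.035)&(P[:,2]>.016)&(P[:,2]<.05)]
print(len(k),cv2.minEnclosingCircle(k[:,:2].astype(np.float32)),k.mean(0),np.percentile(k[:,2],98))
```

```text
1.85 [ 0.5365282  -0.22480415  0.19852151] [-7.85668796e-01 -3.04076565e+00 -9.02374849e-04] [-4.85117453e-01  9.82611540e-02  1.57970567e+00  3.38621148e-04
  1.46469876e+00 -1.55025235e+00] [ 0.47317554 -0.18911937  0.35463269]
{'uv': [318.6, 229.9], 'confidence': 0.92} [ 0.53555855 -0.22427948  0.025     ] [90 71 54] 0.32909128
{'uv': [245.8, 133.9], 'confidence': 0.82} [ 0.44544838 -0.23623889  0.025     ] [ 74 109 109] 0.31152782
2455 ((0.5342779755592346, -0.2264510989189148), 0.022006608545780182) [ 0.53281402 -0.2255212   0.02972509] 0.032865364468675586
```

View pics/w1.png

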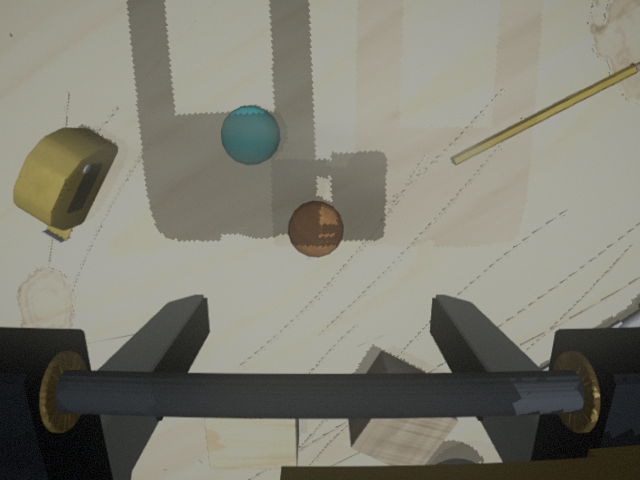

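{"api": "move_arm", "payload": {"deltas": [0.001,-0.002,0.05,0,0,0,1,0.001,-0.002,0.1,0,0,0,0.8,0.001,-0.002,0.14,0,0,0,0.7,0.001,-0.002,0.165,0,0,0,0.65,0.001,-0.002,0.1725,0,0,0,0.6,0.001,-0.002,0.1725,0,0,0,0.6,0.001,-0.002,0.1725,0,0,0,0.3,0.001,-0.002,0.1725,0,0,0,0.3,0.001,-0.002,0.1725,0,0,0,0.3,0.001,-0.002,0.1725,0,0,0,0.3], "squeeze": 15}}

```text
t: 3.2
tool_pos: [0.5354, -0.2282, 0.0288]
orientation: [0.798, 3.036, -0.001]
force: [-0.9, 0.4, 6.4]
opening: 0.0436
gripper_force: 15.0
```

{"api": "move_arm", "payload": {"deltas": [0,0,-0.01,0,0,0,0.3,0,0,-0.04,0,0,0,0.3,0,0,-0.08,0,0,0,0.3,0,0,-0.12,0,0,0,0.3,0,0,-0.15,0,0,0,0.3,0,0,-0.15,0,0,0,0.3,0,0,-0.15,0,0,0,0.3]}}

```text
t: 4.08
tool_pos: [0.5337, -0.2272, 0.1761]
orientation: [-0.798, -3.037, -0.0]
force: [0.0, -0.2, -0.9]
opening: 0.0435
gripper_force: 15.0
```

Run:
```python
from h import *
s=robot.read_state();im,d=robot.read_camera('wrist');save('w2',im[180:480,120:520]);m=model('wrist',s)
print(s['t'],s['tool_pos'],s['orientation'],s['q'],s['force'],s['opening'])
P=cloud(m,d).reshape(-1,3);p=s['tool_pos']
# knob region by brown colour
A=Ro.from_rotvec(s['orientation']).as_matrix();Q=((P-p)@A).reshape(480,640,3)
hsv=cv2.cvtColor(im,cv2.COLOR_RGB2HSV)
k=(abs(Q[...,0])<.03)&(abs(Q[...,1])<.02)&(Q[...,2]>-.04)&(Q[...,2]<.05)
q=Q[k];print(len(q),q.mean(0),q.min(0),q.max(0))
for z in np.arange(-.02,.03,.003):
    w=q[(q[:,2]>z)&(q[:,2]<=z+.003)]
    if len(w): print(round(z,3),len(w),w.min(0).round(4),w.max(0).round(4))
```

```text
4.075 [ 0.53365055 -0.22723954  0.1760996 ] [-7.97946830e-01 -3.03726044e+00 -4.86305391e-04] [-4.90959221e-01  1.08444690e-01  1.61024829e+00  8.45566025e-06
  1.42420006e+00 -1.54792989e+00] [ 1.41696859e-04 -2.11401069e-01 -8.76453196e-01] 0.04345332652661307
8850 [ 0.00572961  0.00036074 -0.00050466] [-0.02009813 -0.01996565 -0.00487946] [0.02368298 0.01999196 0.01563592]
-0.005 3520 [-0.0142 -0.0158 -0.0049] [ 0.0196  0.0186 -0.002 ]
-0.002 3683 [-0.018  -0.0193 -0.002 ] [0.0222 0.02   0.001 ]
0.001 940 [-0.0191 -0.02    0.001 ] [0.0237 0.0199 0.004 ]
0.004 246 [-0.0201 -0.0196  0.004 ] [0.0237 0.0198 0.007 ]
0.007 200 [ 0.0087 -0.0199  0.007 ] [0.0235 0.0196 0.01  ]
0.01 167 [ 0.009  -0.0198  0.01  ] [0.0237 0.0198 0.013 ]
0.013 94 [ 0.0092 -0.0197  0.013 ] [0.0234 0.0195 0.0156]
```

View pics/w2.png

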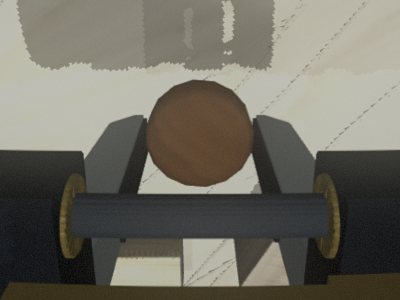

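{"api": "move_arm", "payload": {"deltas": [0.005,0.015,-0.04,0,0,0,0.3,0.02,0.06,-0.08,0,0,0,0.3,0.035,0.11,-0.095,0,0,0,0.3,0.05,0.16,-0.095,0,0,0,0.3,0.067,0.21,-0.095,0,0,0,0.3,0.083,0.26,-0.095,0,0,0,0.3,0.1,0.305,-0.095,0,0,0,0.3,0.112,0.335,-0.095,0,0,0,0.3,0.117,0.348,-0.095,0,0,0,0.3,0.117,0.348,-0.095,0,0,0,0.3,0.117,0.348,-0.095,0,0,0,0.3]}}

```text
t: 5.5
tool_pos: [0.6032, 0.1317, 0.2717]
orientation: [-0.8, -3.038, 0.001]
force: [1.4, 0.5, -0.8]
opening: 0.0432
gripper_force: 15.0
```

Run:
```python
from h import *
s=robot.read_state();im,d=robot.read_camera('wrist');save('w3',im);m=model('wrist',s);np.savez('w3.npz',d=d,p=s['tool_pos'],o=s['orientation'])
print(s['t'],s['tool_pos'],s['orientation'],s['opening'])
for l in ['chuck','ring_mid','front_ring','seat','jaw_1']:
  for r in robot.recognise('wrist',l): u,v=r['uv'];print(l,r,at_z(m,u,v,.075))
P=cloud(m,d).reshape(-1,3)
near=P[np.hypot(P[:,0]-.54,P[:,1]-.169)<.08]
for a,b in [(.005,.03),(.036,.052),(.053,.067),(.067,.0745),(.0745,.079),(.079,.09)]:
    k=near[(near[:,2]>a)&(near[:,2]<b)]
    if len(k)>5: print(a,len(k),cv2.minEnclosingCircle(k[:,:2].astype(np.float32)),k.mean(0),cv2.minAreaRect(k[:,:2].astype(np.float32)))
h,e=np.histogram(near[:,2],bins=np.arange(0,.095,.003));print(dict(zip(e.round(3),h)))
```

```text
5.5 [0.60322169 0.1316727  0.27171085] [-7.99806048e-01 -3.03750843e+00  1.24723128e-03] 0.04317951564006878
chuck {'uv': [318.5, 131.0], 'confidence': 0.95} [0.53676955 0.16882739 0.075     ]
ring_mid {'uv': [320.3, 130.3], 'confidence': 0.81} [0.53699959 0.17033503 0.075     ]
front_ring {'uv': [300.7, 120.4], 'confidence': 0.71} [0.52274021 0.16063895 0.075     ]
seat {'uv': [322.8, 133.6], 'confidence': 0.98} [0.54020025 0.17080531 0.075     ]
seat {'uv': [301.3, 122.0], 'confidence': 0.24} [0.52403844 0.16043674 0.075     ]
jaw_1 {'uv': [326.4, 162.9], 'confidence': 0.86} [0.5616791  0.16204078 0.075     ]
jaw_1 {'uv': [348.2, 127.9], 'confidence': 0.75} [0.54621345 0.19048587 0.075     ]
jaw_1 {'uv': [297.8, 146.7], 'confidence': 0.66} [0.53926595 0.14842514 0.075     ]
jaw_1 {'uv': [310.6, 108.5], 'confidence': 0.62} [0.51869885 0.17193282 0.075     ]
0.005 9259 ((0.5400075912475586, 0.16884630918502808), 0.07578697055578232) [0.53853157 0.1697861  0.01639833] ((0.5402063131332397, 0.1688607633113861), (0.11061963438987732, 0.11038079857826233), 79.07080841064453)
0.036 6 ((0.
[... 1398 characters left out ...]
np.int64(0), np.float64(0.03): np.int64(0), np.float64(0.033): np.int64(0), np.float64(0.036): np.int64(0), np.float64(0.039): np.int64(0), np.float64(0.042): np.int64(0), np.float64(0.045): np.int64(0), np.float64(0.048): np.int64(0), np.float64(0.051): np.int64(316), np.float64(0.054): np.int64(281), np.float64(0.057): np.int64(0), np.float64(0.06): np.int64(3), np.float64(0.063): np.int64(214), np.float64(0.066): np.int64(1693), np.float64(0.069): np.int64(67), np.float64(0.072): np.int64(188), np.float64(0.075): np.int64(708), np.float64(0.078): np.int64(48), np.float64(0.081): np.int64(603), np.float64(0.084): np.int64(700), np.float64(0.087): np.int64(0), np.float64(0.09): np.int64(0)}
```

View pics/w3.png

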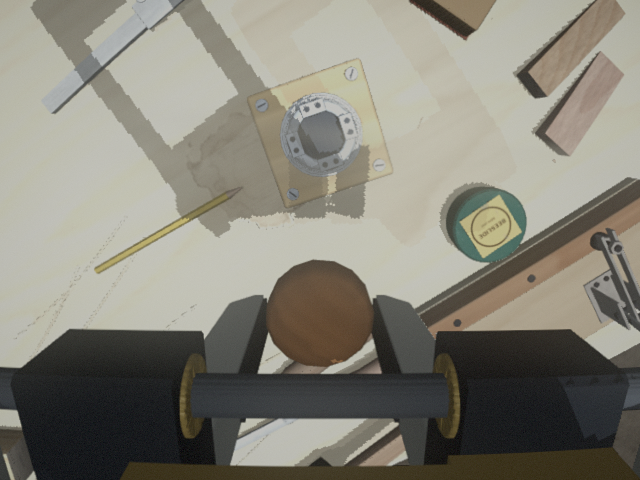

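{"api": "move_arm", "payload": {"deltas": [0.02,0,0,0,0,0,0.3,0.05,0.001,0.01,0,0,0,0.3,0.0713,0.0016,0.05,0,0,0,0.3,0.0713,0.0016,0.09,0,0,0,0.3,0.0713,0.0016,0.125,0,0,0,0.3,0.0713,0.0016,0.143,0,0,0,0.3,0.0713,0.0016,0.149,0,0,0,0.3,0.0713,0.0016,0.149,0,0,0,0.3,0.0713,0.0016,0.149,0,0,0,0.3]}}

```text
t: 6.92
tool_pos: [0.5432, 0.1696, 0.1248]
orientation: [0.798, 3.036, 0.002]
force: [0.3, -0.2, -0.4]
opening: 0.0433
gripper_force: 15.0
```

Run:
```python
from h import *
s=robot.read_state();im,d=robot.read_camera('wrist');save('w4',im[160:480,120:520]);m=model('wrist',s)
print(s['t'],s['tool_pos'],s['orientation'],s['opening'],s['force'])
P=cloud(m,d);A=Ro.from_rotvec(s['orientation']).as_matrix();Q=((P-s['tool_pos'])@A)
q=Q[(abs(Q[...,0])<.03)&(abs(Q[...,1])<.024)&(Q[...,2]>-.008)&(Q[...,2]<.012)]
print(q.min(0),q.max(0),np.percentile(q[:,2],[1,10,50]))
P=P.reshape(-1,3)
for a,b,r in [(.005,.03,.08),(.07,.0795,.032),(.08,.088,.032)]:
    k=P[(P[:,2]>a)&(P[:,2]<b)&(np.hypot(P[:,0]-.5403,P[:,1]-.1691)<r)];print(a,len(k),cv2.minAreaRect(k[:,:2].astype(np.float32)))
    if len(k): print(k.min(0),k.max(0))
```

```text
6.925 [0.54317072 0.16963154 0.12483495] [7.97808878e-01 3.03621721e+00 1.86215462e-03] 0.043274294648198375 [ 0.3351738  -0.2272573  -0.44292439]
[-0.01993619 -0.02397537 -0.00796851] [0.02397605 0.02399512 0.01199517] [-0.0055862  -0.00318665 -0.00147867]
0.005 14756 ((0.5403533577919006, 0.1691291630268097), (0.11074433475732803, 0.10999666154384613), 79.00955963134766)
[0.4767111  0.10678483 0.005435  ] [0.60362375 0.23234719 0.02696913]
0.07 1424 ((0.5272766351699829, 0.1753670871257782), (0.054643504321575165, 0.025692112743854523), 65.96994018554688)
[0.51289191 0.14555876 0.07013131] [0.55013527 0.19689204 0.079499  ]
0.08 1675 ((0.5299875736236572, 0.1731952577829361), (0.055339522659778595, 0.03271590545773506), 68.81118774414062)
[0.5128215  0.14397735 0.0800306 ] [0.55489282 0.19686909 0.08671848]
```

View pics/w4.png

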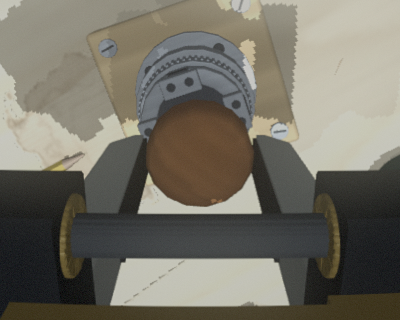

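{"api": "move_arm", "payload": {"deltas": [0,-0.0015,0.005,0,0,0,0.3,0,-0.0015,0.01,0,0,0,0.3,0,-0.0015,0.014,0,0,0,0.3,0,-0.0015,0.018,0,0,0,0.3,0,-0.0015,0.02,0,0,0,0.3,0,-0.0015,0.02,0,0,0,0.3]}}

```text
t: 7.72
tool_pos: [0.5412, 0.1681, 0.1029]
orientation: [-0.798, -3.038, 0.0]
force: [-0.3, -0.4, -0.9]
opening: 0.0435
gripper_force: 15.0
```

{"api": "move_arm", "payload": {"deltas": [0,0,0.002,0,0,0,0.3,0,0,0.003,0,0,0,0.3,0,0,0.003,0,0,0,0.3]}}

```text
t: 8.1
tool_pos: [0.5412, 0.1681, 0.1001]
orientation: [-0.798, -3.038, 0.0]
force: [0.6, 0.5, -0.9]
opening: 0.0432
gripper_force: 15.0
```

{"api": "move_arm", "payload": {"deltas": [0,0,0.001,0,0,0,0.3,0,0,0.0015,0,0,0,0.3,0,0,0.0015,0,0,0,0.3]}}

```text
t: 8.48
tool_pos: [0.5413, 0.1682, 0.0989]
orientation: [0.798, 3.038, 0.0]
force: [-0.7, 0.4, 2.1]
opening: 0.0433
gripper_force: 15.0
```

{"api": "move_arm", "payload": {"deltas": [0,0,0.001,0,0,0,0.3,0,0,0.001,0,0,0,0.3]}}

```text
t: 8.72
tool_pos: [0.5414, 0.1682, 0.0988]
orientation: [0.798, 3.038, 0.0]
force: [-5.2, -1.3, 8.6]
opening: 0.0431
gripper_force: 15.0
```

{"api": "move_arm", "payload": {"deltas": [0,0,-0.0015,0,0,0,0.3,0,0,-0.0015,0,0,0,0.6,0,0,-0.0015,0,0,0,0.8,0.0007,0,-0.002,0,0,0,1,0.0014,0,-0.002,0,0,0,1,0.0014,0,-0.002,0,0,0,1]}}

```text
t: 9.48
tool_pos: [0.54, 0.1689, 0.0996]
orientation: [-0.798, -3.038, -0.0]
force: [1.2, 0.7, 0.4]
opening: 0.089
gripper_force: 0.0
```

```bash
cat > look.py <<'E'
from h import *
import sys
s=robot.read_state();im,d=robot.read_camera('wrist');save(sys.argv[1],im[100:480,100:540]);m=model('wrist',s)
print(s['t'],s['tool_pos'],s['orientation'],s['opening'],s['force'],s['q'])
P=cloud(m,d);A=Ro.from_rotvec(s['orientation']).as_matrix()
P=P.reshape(-1,3);P=P[np.hypot(P[:,0]-.5403,P[:,1]-.1691)<.034]
k=P[P[:,2]>.0885];k=k[k[:,2]<.107];print('knob',len(k),cv2.minEnclosingCircle(k[:,:2].astype(np.float32)),k[:,2].max())
t=k[k[:,2]>.094]
# sphere-free check: fit plane to the topmost disc
t=t[np.hypot(*(t[:,:2]-np.median(t[:,:2],0)).T)<.012];B=np.c_[t[:,:2]-t[:,:2].mean(0),np.ones(len(t))];print('plane',np.linalg.lstsq(B,t[:,2],rcond=None)[0])
E
python3 look.py w5
```

```text
9.475 [0.54001241 0.16887879 0.09961129] [-7.98160626e-01 -3.03846655e+00 -1.48404228e-05] 0.0890086989985721 [1.2281777  0.74720067 0.39395242] [ 2.12462942e-01  1.38489646e-01  1.72293879e+00  2.87105001e-05
  1.28019757e+00 -8.44578176e-01]
knob 8717 ((0.5405356884002686, 0.16963930428028107), 0.022409701719880104) 0.10366127053823868
plane [ 0.02648693 -0.01495824  0.10153705]
```

View pics/w5.png

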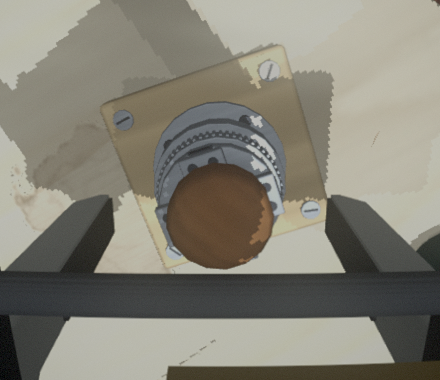

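{"api": "move_arm", "payload": {"deltas": [0,0,0.01,0,0,0,1,0,0,0.02,0,0,0,1,0,0,0.028,0,0,0,1,0,0,0.0295,0,0,0,1,0,0,0.0295,0,0,0,1,0,0,0.0295,0,0,0,1]}}

```text
t: 10.28
tool_pos: [0.5404, 0.1689, 0.0706]
orientation: [0.798, 3.038, 0.001]
force: [-0.6, 0.1, 0.4]
opening: 0.0931
gripper_force: 0.0
```

```bash
python3 -c "
from h import *
s=robot.read_state();print({k:np.round(v,4) for k,v in s.items()})"
```

```text
{'t': np.float64(10.275), 'q': array([ 0.2124,  0.1727,  1.7422,  0.    ,  1.226 , -0.8446]), 'dq': array([ 0.0013, -0.0015, -0.001 , -0.0013, -0.0005,  0.0006]), 'joint_torque': array([-7.00000e-04, -5.33545e+01, -4.44640e+01,  3.81000e-02,
        7.57000e-02, -1.00000e-04]), 'tool_pos': array([0.5404, 0.1689, 0.0706]), 'orientation': array([7.9810e-01, 3.0379e+00, 5.0000e-04]), 'force': array([-0.6058,  0.0991,  0.449 ]), 'wrist_torque': array([-0.0134, -0.1365,  0.0218]), 'gripper_force': np.float64(0.0), 'opening': np.float64(0.0931)}
```

{"api": "move_arm", "payload": {"deltas": [0,0,0,0,0,0,0.7,0,0,0,0,0,0,0.5,0,0,0,0,0,0,0.5,0,0,0,0,0,0,0.5,0,0,0,0,0,0,0.5,0,0,0,0,0,0,0.5], "squeeze": 40}}

```text
t: 11.02
tool_pos: [0.5401, 0.1688, 0.0702]
orientation: [0.798, 3.038, 0.0]
force: [-0.9, -0.9, 0.5]
opening: 0.0582
gripper_force: 40.0
```

```bash
cat > st.py <<'E'
from h import *
s=robot.read_state()
A=Ro.from_rotvec(s['orientation']).as_matrix()
print(round(s['t'],2),'pos',s['tool_pos'].round(4),'yaw',round(np.arctan2(A[1,0],A[0,0]),4),'tilt',A[2,:2].round(4),'F',s['force'].round(1),'M',s['wrist_torque'].round(3),'jt6',s['joint_torque'][5].round(4),'q',s['q'][[0,5]].round(4),'open',round(float(s['opening']),4),s['gripper_force'])
E
python3 st.py
```

```text
11.03 pos [0.5401 0.1688 0.0702] yaw 2.6278 tilt [-0.  0.] F [-0.9 -0.9  0.5] M [ 0.079 -0.07  -0.007] jt6 -0.0049 q [ 0.2124 -0.8446] open 0.0582 40.00019967556
```

{"api": "move_arm", "payload": {"deltas": [0,0,0,0,0,0.04,0.5,0,0,0,0,0,0.08,0.5,0,0,0,0,0,0.13,0.5,0,0,0,0,0,0.18,0.5,0,0,0,0,0,0.24,0.5,0,0,0,0,0,0.3,0.5,0,0,0,0,0,0.36,0.5,0,0,0,0,0,0.42,0.5,0,0,0,0,0,0.47,0.5,0,0,0,0,0,0.5,0.5]}}

```text
t: 12.28
tool_pos: [0.5404, 0.1691, 0.0702]
orientation: [1.526, 2.746, 0.001]
force: [2.6, 2.0, -1.0]
opening: 0.0586
gripper_force: 40.0
```

```bash
python3 st.py
```

```text
12.28 pos [0.5404 0.1691 0.0702] yaw 2.1271 tilt [-0.0001  0.0008] F [ 2.6  2.  -1. ] M [ 0.259 -0.493  0.291] jt6 0.0293 q [ 0.2127 -0.3437] open 0.0586 39.99907314777374
```

{"api": "move_arm", "payload": {"deltas": [0,0,0,0,0,0.05,0.5,0,0,0,0,0,0.1,0.5,0,0,0,0,0,0.15,0.5,0,0,0,0,0,0.18,0.5]}}

```text
t: 12.78
tool_pos: [0.5405, 0.1692, 0.0702]
orientation: [1.767, 2.597, 0.002]
force: [3.9, 3.4, -2.4]
opening: 0.0584
gripper_force: 40.0
```

```bash
python3 st.py
```

```text
12.78 pos [0.5405 0.1692 0.0702] yaw 1.9469 tilt [0.0001 0.0011] F [ 3.9  3.4 -2.4] M [ 0.554 -0.761  0.311] jt6 0.0259 q [ 0.2126 -0.1637] open 0.0584 39.99869227409363
```

{"api": "move_arm", "payload": {"deltas": [0,0,0,0,0,0.02,0.5,0,0,0,0,0,0.04,0.5,0,0,0,0,0,0.06,0.5]}}

```text
t: 13.15
tool_pos: [0.5405, 0.1692, 0.0702]
orientation: [1.843, 2.544, 0.002]
force: [5.4, 3.2, -4.6]
opening: 0.0585
gripper_force: 40.0
```

```bash
python3 st.py
```

```text
13.15 pos [0.5405 0.1692 0.0702] yaw 1.8875 tilt [0.0002 0.0012] F [ 5.4  3.2 -4.6] M [ 0.586 -0.902  0.299] jt6 -0.0245 q [ 0.2126 -0.1043] open 0.0585 39.99851703643799
```

{"api": "move_arm", "payload": {"deltas": [0,0,0,0,0,0.04,0.5,0,0,0,0,0,0.08,0.5,0,0,0,0,0,0.1,0.5]}}

```text
t: 13.52
tool_pos: [0.5406, 0.1692, 0.0702]
orientation: [1.968, 2.448, 0.002]
force: [5.7, 2.9, -4.3]
opening: 0.0588
gripper_force: 40.0
```

```bash
python3 st.py
```

```text
13.53 pos [0.5406 0.1692 0.0702] yaw 1.7872 tilt [0.0003 0.0013] F [ 5.7  2.9 -4.3] M [ 0.57  -0.902  0.32 ] jt6 0.1519 q [ 0.2125 -0.0039] open 0.0588 39.99857783317566
```

{"api": "move_arm", "payload": {"deltas": [0,0,0,0,0,0.04,0.5,0,0,0,0,0,0.06,0.5,0,0,0,0,0,0.08,0.5]}}

```text
t: 13.9
tool_pos: [0.5406, 0.1692, 0.0702]
orientation: [2.064, 2.368, 0.002]
force: [5.0, 3.4, -4.1]
opening: 0.0583
gripper_force: 40.0
```

```bash
python3 st.py
```

```text
13.9 pos [0.5406 0.1692 0.0702] yaw 1.7075 tilt [0.0005 0.0014] F [ 5.   3.4 -4.1] M [ 0.548 -0.997  0.301] jt6 -0.0181 q [0.2126 0.0757] open 0.0583 39.99824345111847
```

{"api": "move_arm", "payload": {"deltas": [0,0,0,0,0,0.04,0.5,0,0,0,0,0,0.07,0.5,0,0,0,0,0,0.09,0.5]}}

```text
t: 14.28
tool_pos: [0.5407, 0.1692, 0.0702]
orientation: [2.169, 2.272, 0.002]
force: [6.0, 3.7, -3.8]
opening: 0.058
gripper_force: 40.0
```

```bash
python3 st.py
```

```text
14.28 pos [0.5407 0.1692 0.0702] yaw 1.6173 tilt [0.0006 0.0015] F [ 6.   3.7 -3.8] M [ 0.558 -1.018  0.262] jt6 0.067 q [0.2125 0.1659] open 0.058 39.998241662979126
```

{"api": "move_arm", "payload": {"deltas": [0,0,0,0,0,0.04,0.5,0,0,0,0,0,0.06,0.5,0,0,0,0,0,0.08,0.5]}}

```text
t: 14.65
tool_pos: [0.5408, 0.1692, 0.0702]
orientation: [2.258, 2.184, 0.003]
force: [6.5, 4.1, -5.2]
opening: 0.0584
gripper_force: 40.0
```

```bash
python3 st.py
```

```text
14.65 pos [0.5408 0.1692 0.0702] yaw 1.5374 tilt [0.0008 0.0016] F [ 6.5  4.1 -5.2] M [ 0.583 -1.077  0.307] jt6 -0.018 q [0.2125 0.2458] open 0.0584 39.998048543930054
```

{"api": "move_arm", "payload": {"deltas": [0,0,0,0,0,0.04,0.5,0,0,0,0,0,0.07,0.5,0,0,0,0,0,0.09,0.5]}}

```text
t: 15.02
tool_pos: [0.5408, 0.1692, 0.0702]
orientation: [2.354, 2.08, 0.003]
force: [6.9, 3.0, -5.1]
opening: 0.0581
gripper_force: 40.0
```

```bash
python3 st.py
```

```text
15.03 pos [0.5408 0.1692 0.0702] yaw 1.4472 tilt [0.0009 0.0016] F [ 6.9  3.  -5.1] M [ 0.636 -1.129  0.321] jt6 0.0689 q [0.2125 0.3359] open 0.0581 39.998037815093994
```

{"api": "move_arm", "payload": {"deltas": [0,0,0,0,0,0.03,0.5,0,0,0,0,0,0.05,0.5,0,0,0,0,0,0.06,0.5]}}

```text
t: 15.4
tool_pos: [0.5409, 0.1692, 0.0702]
orientation: [2.415, 2.008, 0.003]
force: [6.9, 4.0, -5.9]
opening: 0.0585
gripper_force: 40.0
```

```bash
python3 st.py
```

```text
15.4 pos [0.5409 0.1692 0.0702] yaw 1.3876 tilt [0.001  0.0017] F [ 6.9  4.  -5.9] M [ 0.618 -1.175  0.303] jt6 0.2342 q [0.2125 0.3956] open 0.0585 39.998230934143066
```

{"api": "move_arm", "payload": {"deltas": [0,0,0,0,0,0.04,0.5,0,0,0,0,0,0.06,0.5,0,0,0,0,0,0.08,0.5]}}

```text
t: 15.78
tool_pos: [0.5409, 0.1691, 0.0702]
orientation: [2.493, 1.91, 0.003]
force: [7.1, 3.3, -5.3]
opening: 0.0588
gripper_force: 40.0
```

```bash
python3 st.py
```

```text
15.78 pos [0.5409 0.1691 0.0702] yaw 1.3074 tilt [0.0011 0.0017] F [ 7.1  3.3 -5.3] M [ 0.588 -1.196  0.409] jt6 0.0411 q [0.2124 0.4757] open 0.0588 39.997934103012085
```

{"api": "move_arm", "payload": {"deltas": [0,0,0,0,0,0.03,0.5,0,0,0,0,0,0.05,0.5,0,0,0,0,0,0.06,0.5]}}

```text
t: 16.15
tool_pos: [0.541, 0.1691, 0.0702]
orientation: [2.549, 1.835, 0.003]
force: [7.7, 3.2, -6.1]
opening: 0.0582
gripper_force: 40.0
```

```bash
python3 st.py
```

```text
16.15 pos [0.541  0.1691 0.0702] yaw 1.2477 tilt [0.0013 0.0018] F [ 7.7  3.2 -6.1] M [ 0.556 -1.232  0.423] jt6 0.3448 q [0.2124 0.5355] open 0.0582 39.99800384044647
```

{"api": "move_arm", "payload": {"deltas": [0,0,0,0,0,0.02,0.5,0,0,0,0,0,0.03,0.5]}}

```text
t: 16.4
tool_pos: [0.541, 0.1691, 0.0702]
orientation: [2.576, 1.796, 0.003]
force: [7.9, 2.9, -5.3]
opening: 0.0587
gripper_force: 40.0
```

```bash
python3 st.py; python3 -c "
from h import *
for _ in range(8): robot.read_camera('wrist');print(robot.read_state()['wrist_torque'][2].round(3))"
```

```text
16.4 pos [0.541  0.1691 0.0702] yaw 1.2177 tilt [0.0013 0.0018] F [ 7.9  2.9 -5.3] M [ 0.591 -1.266  0.475] jt6 0.367 q [0.2124 0.5654] open 0.0587 39.9979305267334
0.325
0.282
0.317
0.329
0.338
0.315
0.284
0.372
```

{"api": "move_arm", "payload": {"deltas": [0,0,0,0,0,0,0.7,0,0,0,0,0,0,0.9,0,0,0,0,0,0,1,0,0,0,0,0,0,1,0,0,-0.02,0,0,0,1,0,0,-0.06,0,0,0,1,0,0,-0.11,0,0,0,1,0,0,-0.15,0,0,0,1,0.02,0,-0.17,0,0,0,1,0.02,0,-0.17,0,0,0,1,0.02,0,-0.17,0,0,0,1]}}

```text
t: 18.18
tool_pos: [0.5464, 0.1872, 0.2395]
orientation: [-2.577, -1.797, 0.002]
force: [-0.9, -0.2, -0.2]
opening: 0.0933
gripper_force: 0.0
```

```bash
sed -i 's/.0885\]/.0895]/' look.py; python3 look.py w6
```

```text
18.175 [0.54642893 0.1871865  0.23949856] [-2.57655898e+00 -1.79726124e+00  1.85115442e-03] 0.09327625499047337 [-0.86500133 -0.16865365 -0.15097514] [ 2.41469840e-01  6.71770124e-02  1.53768431e+00 -3.05356628e-04
  1.53787671e+00  5.94125967e-01]
knob 2767 ((0.5407525300979614, 0.16900750994682312), 0.022138888016343117) 0.10364377411770609
plane [-0.00969152 -0.01095398  0.10175848]
```

View pics/w6.png

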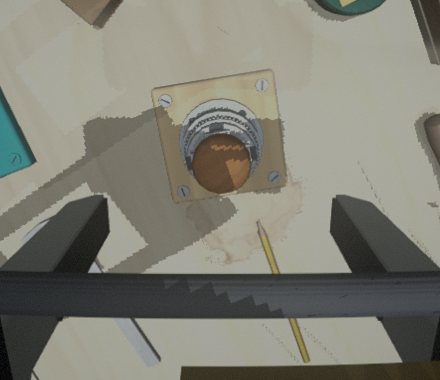

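The picture shows the brown knob upright in the steel chuck at crop pixel (221,163). It is centred, with its top at 0.1015 m, and the robot is clear of it.

```bash
python3 -c "
from plant import robot
print(robot.close_job())"
```

```text
the job is handed in; nothing more can be done
None
```

The job is handed in, with no verdict returned: the brown knob stands centred and upright in the steel chuck, let go, and each jaw grips at about 14 N, estimated from the turning torque rather than measured directly.

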